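# Dock the buffer puck and plug in the fridge probe

### The job

Get the medicine-fridge monitor ready: pick up the round aluminium buffer puck and lower it, without dropping it, into the dock with the round recess so that it sits flat on the recess floor, and let go. Then take the yellow-headed thermometer probe from its rack and insert it into the hole in the middle of the docked puck, fully home, with its head down on the puck, and let go. Leave everything else, including the blue probe and the square block, where it stands.

Things in the scene. Friction and masses are not known exactly. Their poses are not given: they have to be found in the camera images.
- round_puck: round aluminium thermal buffer puck, 50 mm in diameter, 34 mm tall, standing flat on the table, with a vertical through hole 10.5 mm in diameter on its axis. Origin at the centre of its underside, z up along the axis. Docked, its upper 20 mm stand above the dock.
- yellow_probe: probe standing in the rack: steel shaft 8 mm in diameter, 30 mm long (lowest 5 mm taper to a point), under a round yellow grip head 22 mm in diameter, 34 mm tall, flat underside. Origin at the shaft's tip, z up along it; the head spans z = 30 to 64 mm. Racked, the head rests on the rack's top, tip 10 mm above the table.
- round_dock: white dock fixed to the table, 90 x 90 mm, 26 mm high, with a lower grey nose (30 mm deep, 20 mm high, black display, green lamp) on its -x side. Origin at the underside below the recess centre. Recess in its top: round, 54 mm in diameter, 14 mm deep, floor 12 mm above the table.
- round_dock_seat (a point): centre of the floor of the round dock's recess, 12 mm above the table and 14 mm below the dock's top; z up. The puck's origin belongs here.
- square_dock: white dock fixed to the table, 90 x 90 mm, 26 mm high, with a lower grey nose (30 mm deep, 20 mm high, black display, green lamp) on its -x side. Origin at the underside below the recess centre. Recess in its top: square, 47 mm wide, 14 mm deep, floor 12 mm above the table. The round puck does not fit into it. Not used.
- probe_rack: grey block fixed to the table, 140 mm (its x) x 50 mm (its y) x 40 mm high, with two upright holes 10.5 mm in diameter, 84 mm apart along its x, one for each probe (yellow or blue in either). Origin at the centre of its underside.
- blue_probe: bystander: probe standing in the rack: steel shaft 8 mm in diameter, 30 mm long (lowest 5 mm taper to a point), under a round blue grip head 22 mm in diameter, 34 mm tall, flat underside. Origin at the shaft's tip, z up along it; the head spans z = 30 to 64 mm. Racked, the head rests on the rack's top, tip 10 mm above the table.
- square_block: bystander: square aluminium block 44 x 44 x 34 mm with a 10.5 mm hole through its middle, on the table; origin at the centre of its underside.
- pill_bottle: bystander: amber pill bottle with white cap, 48 mm in diameter, 85 mm tall; origin at the centre of its underside.
- cream_jar: bystander: white jar with blue cap, 64 mm in diameter, 60 mm tall; origin at the centre of its underside.
- tape_roll: bystander: tan roll of tape lying flat, 90 mm in diameter, 24 mm high; origin at the centre of its underside.
- carton: bystander: white medicine carton with a green band, 60 x 100 x 45 mm; origin at the centre of its underside.
- spatula: bystander: spatula 180 mm long lying flat along its x; origin near its middle.
Not all that is in view belongs to the job. What is shaped like the round_puck but pink or red is not meant.

How it is judged:
On the way, in this order (a step that is already met when the one before it is completed fails the run):
1. the puck is lowered into the round recess in the grip of the fingers, not dropped (fingers touching it within 8 mm of the recess floor) (horizontal distance between round_puck and round_dock_seat below 0.005 m and z of round_puck in the frame of round_dock_seat below 0.008 m and contact force between the fingers and round_puck above 0.3 N), for 0.05 s.
2. the puck sits flat on the floor of the round recess, let go (horizontal distance between round_puck and round_dock_seat below 0.005 m and z of round_puck in the frame of round_dock_seat below 0.003 m and angle between round_puck's own z axis and vertical below 0.08 rad and contact force between the fingers and round_puck below 0.1 N and linear speed of round_puck below 0.02 m/s), for 0.1 s.
3. the yellow probe is fully home in the docked puck's hole (horizontal distance between round_puck and round_dock_seat below 0.005 m and z of round_puck in the frame of round_dock_seat below 0.003 m and angle between round_puck's own z axis and vertical below 0.08 rad and horizontal distance between yellow_probe and round_puck below 0.005 m and z of yellow_probe in the frame of round_puck between 0 and 0.007 m and angle between yellow_probe's own z axis and vertical below 0.1 rad), for 0.1 s.
At the end, for the whole second after the job is handed in: The round puck sits in the round dock's recess (axis within 5 mm, underside within 3 mm of the recess floor, upright within 0.08 rad), the yellow probe is in the puck's hole (within 5 mm of its axis, head within 3 mm of the puck's top, upright within 0.1 rad), both at rest (all of step 3 and linear speed of each of round_puck, yellow_probe below 0.02 m/s); the robot touches nothing.
It fails at once if the blue probe is moved by more than 30 mm (distance of blue_probe from where it was at the start of the episode above 0.03 m).
It fails at once if the square block is moved by more than 30 mm (distance of square_block from where it was at the start of the episode above 0.03 m).
It fails at once if the bottle, jar, tape roll, carton or spatula is moved by more than 30 mm (distance of any of pill_bottle, cream_jar, tape_roll, carton, spatula from where it was at the start of the episode above 0.03 m).
It also fails if it takes over 54 s, if anything falls off the work surface, if the arm or the gripper's body presses on something with over 40 N, if the wrist force passes 120 N, or if a joint passes its speed limit or range.

### The arm

A 7-joint arm with a two-finger parallel gripper is mounted at the origin on the work surface. World frame = base frame: x ahead of the robot, y to its left, z up, the work surface at z = 0. Lengths are in m, angles in rad, forces in N, time in s.
With the tool pointing down it reaches from about 0.4 to 0.875 m from the base axis. Payload 19.3 kg.
Tool frame: the origin (TCP) lies at the very end of the fingers, on their centre line; the grasp point (between the pads) lies 19 mm behind it; z points along the fingers, y is the line along which they close (so a half turn about z gives the same grasp; the last joint's range is limited). The gripper opens to 85 mm and grips with 20 to 120 N. Pads are 22 mm wide; open, the fingers measure 114 mm over their backs; the gripper's body (76 mm by 85 mm) begins 54 mm behind the grasp point. The pads swing forward as they close: fully open they stand 13 mm farther back than shut.
Start: joints at [-0.07, 0.521, -0.036, 1.599, 0.021, 1.021, -0.113], TCP at [0.625, -0, 0.231] pointing down, gripper open.
Joint ranges: [-2.91, 2.91], [-0.3, 2.13], [-1.5, 1.42], [0.17, 2.43], [-1.26, 4.41], [0.16, 1.93], [-2.52, 2.52]. Speed limits (rad/s): [1.89, 1.89, 2.39, 2.39, 3.01, 3.01, 3.01].

### API

Orientations are given as [roll, pitch, yaw] about the fixed x, y, z axes, in that order (R = Rz(yaw) Ry(pitch) Rx(roll)).
In Python, from workcell import monitor, optics, workorder gives the robot as it stands.
- The arm moves only by the tool apply_moves, never from a script. Its arguments are lists of equal length, an entry for each row: "linear": the shift along the tool's x, y, z each as a share of 0.1 m, from -1 to 1, a list of three; "delta_rot": the turn, a rotation vector about the tool's x, y, z each as a share of 120 degrees, from -1 to 1, a list of three. A call has exactly 5 rows; each row is the pose to reach, as a shift and turn from the pose commanded when the call began, along the tool's axes at that moment; what a row does not reach only later rows make up. A row lasts 1/12 s, in which the tool goes at most 41.7 mm and 7.16 degrees, less where a joint would pass 70% of its speed; a pose out of reach is approached as far as the arm can. A call with a number of a shift or a turn outside -1 to 1 is refused whole. A call with a gripper value outside its range is refused whole. "gripper" is the opening, from -1 (shut) to 1 (fully open), set as the call begins (left out, the last holds). The fingers move at their own pace and stop on an object; "force" is the grip in N (left out, the last holds). Time passes only in rows, so rows that repeat a pose let the fingers close, or fill a call up. It gives the time, the measured TCP pose, the force, the opening and the grip force at its end, in the units of the state.
- monitor.observe(): the state, without advancing time (a new reading comes with each control period).
- optics.grab_frame(name): name is "scene" or "side" or "wrist"; returns (picture, depth): 420x560x3 uint8, red, green, blue; 420x560 float32, m along the optical axis (not along the pixel's ray), 0 where there is no reading.
- optics.camera_info(name): a dict with "fx", "fy", "cx", "cy" (pixels), "rvec" (rotation vector, rad) and "tvec" (3), from world to camera coordinates, as OpenCV has them; the wrist camera has in their place "T_tool_cam" (4x4, takes a point from camera to tool coordinates, whose origin is the TCP and whose axes are the flange's). Camera axes: x right, y down, z forward; pixel columns grow to the right and rows downward; lengths in m; the calibration is good to about 2 mm. A picture is of the moment at which its call begins: read the wrist's pose just before it. camera_info takes no time and is no camera call.
- workorder.job_done(): hands the job in; it is judged then, once.
The state is a dict: "clock": time; "qpos": joint angles; "qd": joint speeds; "joint_efforts": joint torques, N m; "position": TCP position; "tool_rot": TCP orientation; "force": force on the tool from outside, world axes, zero at the start; "moment": the same for the moment, N m; "grip_width": finger opening in m; "finger_force": force on a finger pad.
Only numpy, scipy, OpenCV 4.12 (cv2) and the standard library are available. Lean on these libraries where they do the work, as an engineer would, in place of code of your own. Each camera call takes 0.05 s, during which the arm holds its last target. There are 200 camera calls.

## Working session

There is one attempt and no reset: what is moved stays moved. The work goes in short steps, Python scripts to look and compute and a tool call to move; the robot and the scene stay as the last step left them, time stands still between calls to the robot, and variables do not carry over. Pictures are saved under pics/ and viewed, at most 10 in all, crops included, and the job is handed in when it is done.

Besides the shell and the picture viewer there is one more tool, called after "Call:" as name(argument=value, ...) on one line, values as JSON. apply_moves: Moves the arm, as the interface text tells. Its arguments: {"type":"object","properties":{"linear":{"type":"array"},"delta_rot":{"type":"array"},"gripper":{"type":"number"},"force":{"type":"number"}},"required":["linear","delta_rot"]}

```bash
ls; mkdir -p pics
cat > h.py <<'E'
import numpy as np,cv2
from workcell import monitor,optics,workorder
from scipy.spatial.transform import Rotation as R
def cam(n,st=None):
    c=optics.camera_info(n);K=np.array([[c['fx'],0,c['cx']],[0,c['fy'],c['cy']],[0,0,1]])
    if 'rvec' in c:
        r=cv2.Rodrigues(np.array(c['rvec'],float))[0];return K,r.T,-r.T@np.array(c['tvec'],float)
    T=np.array(c['T_tool_cam']);Rt=R.from_euler('xyz',st['tool_rot']).as_matrix()
    return K,Rt@T[:3,:3],Rt@T[:3,3]+np.array(st['position'])
def ray(C,uv):
    K,r,o=C;return o,r@np.linalg.solve(K,[uv[0],uv[1],1])
def onz(C,uv,z):
    o,d=ray(C,uv);return o+d*(z-o[2])/d[2]
def cloud(C,D):
    K,r,o=C;v,u=np.mgrid[:D.shape[0],:D.shape[1]]
    P=np.stack([(u-K[0,2])/K[0,0]*D,(v-K[1,2])/K[1,1]*D,D],-1);return P@r.T+o
def grab(n,fn=None):
    st=monitor.observe();im,D=optics.grab_frame(n);C=cam(n,st)
    if fn: cv2.imwrite('pics/'+fn,cv2.cvtColor(im,cv2.COLOR_RGB2BGR))
    return im,D,C,st
E
python3 - <<'E'
from h import *
a=grab('scene','s0.png');b=grab('side','d0.png');w=grab('wrist','w0.png')
for n,x in zip('sdw',(a,b,w)): np.savez(f'{n}0.npz',im=x[0],D=x[1],K=x[2][0],r=x[2][1],o=x[2][2]); print(n,x[2][2],x[2][1][:,2],x[2][0][0])
print(a[3]);print(optics.camera_info('wrist')['T_tool_cam'])
E
```

```text
pics
s [ 1.10385022 -0.35473308  0.54862794] [-0.65739506  0.45246025 -0.6025873 ] [410.20015149   0.         277.90451006]
d [0.55956586 0.54055573 0.63543484] [ 0.00686994 -0.67311515 -0.73950578] [380.25442889   0.         280.33870988]
w [0.62462    0.08094778 0.37329992] [-9.02791906e-04 -3.11554033e-01 -9.50228009e-01] [328.20098257   0.         277.71340975]
{'clock': 0.0, 'qpos': array([-0.07020568,  0.52200108, -0.0363386 ,  1.59995132,  0.02121766,
        1.02113771, -0.11276144]), 'qd': array([-8.29884933e-05,  9.26238621e-04, -1.23304681e-03, -6.34701194e-04,
       -8.46894113e-04, -2.16206534e-04,  5.74346664e-04]), 'joint_efforts': array([-4.24098413e-03, -9.27110124e+01,  1.97758444e+00, -3.69928443e+01,
        1.76317629e-02,  8.19846697e-03, -6.58496788e-05]), 'position': array([ 6.24679351e-01, -3.06995368e-05,  2.30753981e-01]), 'tool_rot': array([-3.14048434e+00,  8.89334356e-05,  1.57084856e+00]), 'force': array([-0.22987952, -0.42396214,  0.72560166]), 'moment': array([-0.01021705,  0.06020861,  0.01123847]), 'finger_force': 0.0, 'grip_width': 0.085582968277169}
[[ 4.14414432e-04 -9.50257303e-01 -3.11465707e-01  8.09603647e-02]
 [ 9.99999913e-01  4.07016554e-04  8.87543736e-05 -2.30090770e-04]
 [ 4.24322069e-05 -3.11465717e-01  9.50257389e-01 -1.42532269e-01]
 [ 0.00000000e+00  0.00000000e+00  0.00000000e+00  1.00000000e+00]]
```

View pics/s0.png

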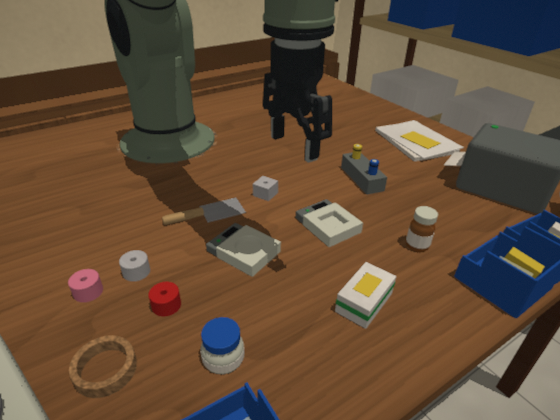

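View pics/d0.png

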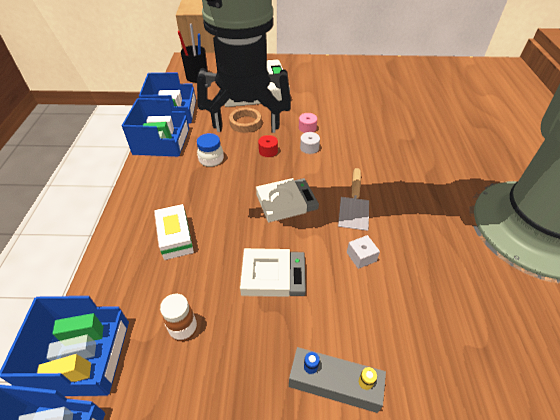

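Scene view: grey puck at (134,265), round dock (247,248), square dock (332,222), rack (363,172) with the yellow head at (357,152) and blue at (374,167). Side view: puck (310,142), round dock (285,200), yellow head (369,377), blue (312,362).

Run:
```python
from h import *
S={}
for n in 'sd':
    z=np.load(n+'0.npz');S[n]=(z['im'],z['D'],(z['K'],z['r'],z['o']))
def blob(n,uv,rad,f):
    im=S[n][0];h=cv2.cvtColor(im,cv2.COLOR_RGB2HSV).astype(int);m=f(h).astype(np.uint8)
    q=np.zeros_like(m);cv2.circle(q,uv,rad,1,-1);m&=q
    k,l,st,c=cv2.connectedComponentsWithStats(m);i=1+np.argmax(st[1:,4]);return l==i,c[i],st[i]
def tri(u,v):
    o1,d1=ray(S['s'][2],u);o2,d2=ray(S['d'][2],v);A=np.c_[d1,-d2];t=np.linalg.lstsq(A,o2-o1,rcond=None)[0]
    a,b=o1+t[0]*d1,o2+t[1]*d2;return (a+b)/2,np.linalg.norm(a-b)
grey=lambda h:(h[...,1]<60)&(h[...,2]>90)
yel=lambda h:(abs(h[...,0]-27)<8)&(h[...,1]>120)&(h[...,2]>80)
white=lambda h:(h[...,1]<60)&(h[...,2]>60)
for name,us,ud,rad,f in [('puck',(134,265),(310,142),22,grey),('yellow',(357,152),(369,377),16,yel),('dock',(247,248),(285,200),42,white)]:
    cs=[]
    for n,uv in (('s',us),('d',ud)):
        m,c,st=blob(n,uv,rad,f);P=cloud(S[n][2],S[n][1])[m&(S[n][1]>0)]
        zt=np.percentile(P[:,2],[50,90,98]);cs.append(c)
        top=P[abs(P[:,2]-zt[1])<.004]
        b=(top.max(0)+top.min(0))/2
        print(name,n,c.round(1),st,'z',zt.round(4),'top mean',top.mean(0).round(4),'mid',b.round(4),'ext',np.ptp(top,axis=0).round(3),len(top))
    print(' tri of blob centres',tri(*cs))
```

```text
puck s [134.5 264.9] [119 250  31  31 731] z [0.032  0.0346 0.0354] top mean [ 0.4967 -0.2587  0.0336] mid [ 0.4954 -0.2585  0.0337] ext [0.049 0.049 0.006] 396
puck d [309.6 142.3] [300 132  20  22 354] z [0.0325 0.0355 0.0364] top mean [ 0.493  -0.2557  0.0345] mid [ 0.493  -0.2573  0.0346] ext [0.047 0.051 0.006] 184
 tri of blob centres (array([ 0.49337436, -0.25832611,  0.01725687]), np.float64(0.0019545261052840886))
yellow s [355.9 154.3] [352 150   9   9  65] z [0.0524 0.0613 0.0623] top mean [0.4398 0.3407 0.0604] mid [0.4377 0.3436 0.0606] ext [0.013 0.016 0.006] 18
yellow d [367.1 378.6] [358 367  19  23 254] z [0.0728 0.0753 0.0761] top mean [0.4326 0.3475 0.0743] mid [0.4324 0.3471 0.0741] ext [0.021 0.021 0.005] 142
 tri of blob centres (array([0.43238372, 0.34597608, 0.04916579]), np.float64(0.004350611794819935))
dock s [247.  249.5] [ 206  225   74   51 2037] z [0.0241 0.0269 0.0278] top mean [ 0.5699 -0.0578  0.026 ] mid [ 0.5677 -0.0558  0.0261] ext [0.113 0.113 0.006] 1069
dock d [284.7 198.8] [ 256  178   63   44 1777] z [0.0235 0.0276 0.0285] top mean [ 0.5648 -0.0523  0.0266] mid [ 0.5655 -0.0544  0.0269] ext [0.113 0.115 0.007] 883
 tri of blob centres (array([ 0.55882371, -0.0569703 ,  0.00947749]), np.float64(0.007723724555276574))
```

Run:
```python
import cv2,numpy as np
s=cv2.imread('pics/s0.png');d=cv2.imread('pics/d0.png')
c=lambda a,x,y:cv2.resize(a[y:y+100,x:x+133],(399,300),interpolation=cv2.INTER_CUBIC)
cv2.imwrite('pics/c1.png',np.vstack([np.hstack([c(s,90,220),c(s,180,200)]),np.hstack([c(d,230,110),c(d,270,320)])]))
```

```text
(no output)
```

View pics/c1.png

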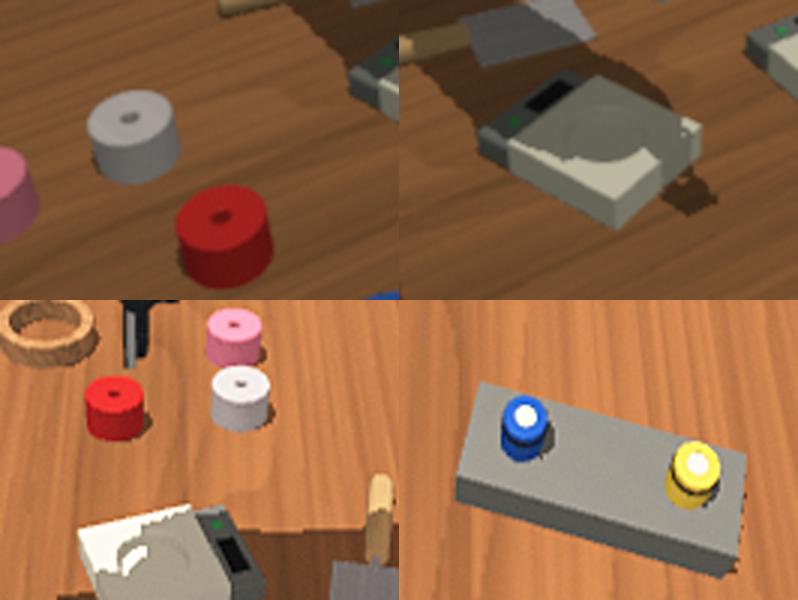

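Crops: the grey puck's hole is at about (133,259) in the scene view, the round recess is clearly visible, and the yellow probe stands at the rack end nearer the robot. The measured heights match the text. Next I look at the dock with the wrist camera.

Call:
apply_moves(linear=[[-0.2,-0.2,0.3],[-0.4,-0.4,0.55],[-0.55,-0.6,0.8],[-0.55,-0.6,0.8],[-0.55,-0.6,0.8]], delta_rot=[[0,0,0],[0,0,0],[0,0,0],[0,0,0],[0,0,0]], gripper=1, force=50)

```text
clock: 0.57
position: [0.5637, -0.0559, 0.1504]
tool_rot: [-3.139, 0.0, 1.569]
force: [0.5, 1.1, 1.1]
grip_width: 0.0852
finger_force: 0.0
```

Run:
```python
from h import *
im,D,C,st=grab('wrist','w1.png');np.savez('w1.npz',im=im,D=D,K=C[0],r=C[1],o=C[2])
print(st['position'],st['tool_rot'],st['clock'],np.abs(st['qd']).max())
P=cloud(C,D);ok=(D>0)&(np.hypot(P[...,0]-.566,P[...,1]+.055)<.065)
h=np.histogram(P[ok][:,2],np.arange(0,.04,.002));print(h[0])
fl=(ok&(abs(P[...,2]-.012)<.005)&(np.hypot(P[...,0]-.566,P[...,1]+.055)<.033)).astype(np.uint8)
c=max(cv2.findContours(fl,0,cv2.CHAIN_APPROX_NONE)[0],key=cv2.contourArea)
e=cv2.fitEllipse(c);print(e,onz(C,e[0],.012),P[fl>0].mean(0))
# recess rim by top-plane points: radial fit
X=np.array([onz(C,p[0],.012)[:2] for p in c]);A=np.c_[2*X,np.ones(len(X))];s=np.linalg.lstsq(A,(X**2).sum(1),rcond=None)[0];print('circle',s[:2],np.sqrt(s[2]+s[0]**2+s[1]**2))
top=(ok&(abs(P[...,2]-.026)<.004)).astype(np.uint8)
cs,hi=cv2.findContours(top,cv2.RETR_CCOMP,cv2.CHAIN_APPROX_NONE)
for k,q in enumerate(cs):
    if hi[0][k][3]>=0 and cv2.contourArea(q)>800:
        X=np.array([onz(C,p[0],.026)[:2] for p in q]);A=np.c_[2*X,np.ones(len(X))];s=np.linalg.lstsq(A,(X**2).sum(1),rcond=None)[0];print('rim circle',s[:2],np.sqrt(s[2]+s[0]**2+s[1]**2),cv2.fitEllipse(q)[0])
```

```text
[ 0.56374253 -0.0559105   0.15035233] [-3.13906674e+00  1.78203657e-04  1.56917659e+00] 0.5667 0.0644396746147137
[1666   29   34   23   27 1396 1315   92   87  535  867  189 4156 3643
   10    0    0    0    0]
((279.9348449707031, 196.55731201171875), (56.2010498046875, 60.518455505371094), 90.66918182373047) [ 0.56516222 -0.05680062  0.012     ] [ 0.56513776 -0.05694576  0.01208853]
circle [ 0.56515665 -0.0575263 ] 0.02651057896464744
rim circle [ 0.56504708 -0.05450008] 0.026752237473150538 (279.8738708496094, 197.67578125)
```

View pics/w1.png

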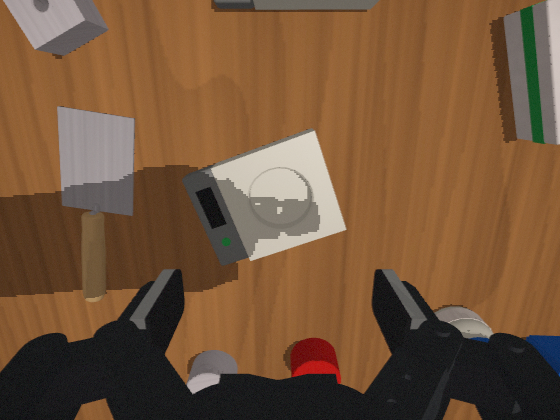

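The wrist view shows the round dock centred on about (280,198). The rim fit gives (0.565,-0.0545), r 26.8 mm, and floor z is about 0.012, as expected. Next I go over the puck.

Call:
apply_moves(linear=[[-0.35,-0.12,0],[-0.7,-0.25,0],[-1,-0.35,0],[-1,-0.35,0],[-1,-0.35,0]], delta_rot=[[0,0,0],[0,0,0],[0,0,0],[0,0,0],[0,0,0]])

```text
clock: 1.03
position: [0.5307, -0.1562, 0.1522]
tool_rot: [3.14, 0.0, 1.569]
force: [0.5, 1.5, 0.1]
grip_width: 0.0855
finger_force: 0.0
```

Call:
apply_moves(linear=[[-0.35,-0.12,0],[-0.7,-0.25,0.1],[-1,-0.35,0.1],[-1,-0.35,0.1],[-1,-0.35,0.1]], delta_rot=[[0,0,0],[0,0,0],[0,0,0],[0,0,0],[0,0,0]])

```text
clock: 1.45
position: [0.4958, -0.2553, 0.1417]
tool_rot: [3.141, 0.0, 1.57]
force: [-0.3, -0.1, 0.4]
grip_width: 0.0851
finger_force: 0.0
```

```bash
cat >> h.py <<'E'
def circ(X):
    X=np.asarray(X)[:,:2];A=np.c_[2*X,np.ones(len(X))];s=np.linalg.lstsq(A,(X**2).sum(1),rcond=None)[0];return s[:2].round(4),round(float(np.sqrt(s[2]+s[0]**2+s[1]**2)),4)
def disc(C,D,xy,rad,z,tol=.004):
    P=cloud(C,D);m=((D>0)&(np.hypot(P[...,0]-xy[0],P[...,1]-xy[1])<rad)&(abs(P[...,2]-z)<tol)).astype(np.uint8)
    cs,hi=cv2.findContours(m,cv2.RETR_CCOMP,cv2.CHAIN_APPROX_NONE)
    for k,q in enumerate(cs):
        if cv2.contourArea(q)>40: print('hole' if hi[0][k][3]>=0 else 'outer',circ([onz(C,p[0],z) for p in q]),cv2.contourArea(q))
    print('z med',np.median(P[m>0][:,2]))
E
python3 - <<'E'
from h import *
im,D,C,st=grab('wrist','w2.png');np.savez('w2.npz',im=im,D=D,K=C[0],r=C[1],o=C[2])
print(st['position'],st['tool_rot'],st['clock'],np.abs(st['qd']).max())
disc(C,D,(.4945,-.258),.033,.034)
E
```

```text
[ 0.49577197 -0.25534226  0.14168825] [3.14062209e+00 1.50833378e-04 1.56963891e+00] 1.45 0.04193549330324825
outer (array([ 0.4925, -0.258 ]), 0.0246) 2803.0
hole (array([ 0.4925, -0.2577]), 0.0053) 129.0
z med 0.033896324661418786
```

View pics/w2.png

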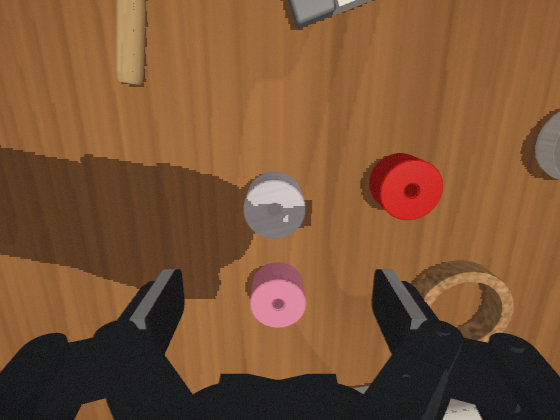

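The puck shows at (275,207) in the wrist view and measures (0.4925,-0.258), z 0.034, r 24.6 mm. Neither finger's path comes near the red or pink puck. I descend.

Call:
apply_moves(linear=[[-0.03,-0.02,0.25],[-0.03,-0.02,0.55],[-0.03,-0.02,0.8],[-0.03,-0.02,0.8],[-0.03,-0.02,0.8]], delta_rot=[[0,0,0],[0,0,0],[0,0,0],[0,0,0],[0,0,0]])

```text
clock: 1.92
position: [0.4936, -0.2562, 0.0611]
tool_rot: [-3.14, -0.001, 1.573]
force: [1.0, 0.1, 0.6]
grip_width: 0.0853
finger_force: 0.0
```

Call:
apply_moves(linear=[[0,0,0],[0,0,0],[0,0,0],[0,0,0],[0,0,0]], delta_rot=[[0,0,0],[0,0,0],[0,0,0],[0,0,0],[0,0,0]])

```text
clock: 2.33
position: [0.4933, -0.2581, 0.062]
tool_rot: [3.141, 0.0, 1.571]
force: [0.2, 0.2, -1.0]
grip_width: 0.0854
finger_force: 0.0
```

Call:
apply_moves(linear=[[0,-0.01,0.15],[0,-0.01,0.3],[0,-0.01,0.47],[0,-0.01,0.47],[0,-0.01,0.47]], delta_rot=[[0,0,0],[0,0,0],[0,0,0],[0,0,0],[0,0,0]])

```text
clock: 2.75
position: [0.4916, -0.2579, 0.0142]
tool_rot: [-3.14, -0.0, 1.571]
force: [0.7, -0.4, 1.3]
grip_width: 0.0856
finger_force: 0.0
```

Call:
apply_moves(linear=[[0,0,0],[0,0,0],[0,0,0],[0,0,0],[0,0,0]], delta_rot=[[0,0,0],[0,0,0],[0,0,0],[0,0,0],[0,0,0]], gripper=-1, force=50)

```text
clock: 3.17
position: [0.4925, -0.2583, 0.0156]
tool_rot: [3.14, 0.001, 1.571]
force: [-3.1, 1.7, 15.7]
grip_width: 0.0483
finger_force: 49.2
```

Call:
apply_moves(linear=[[0,0,0],[0,0,0],[0,0,0],[0,0,0],[0,0,0]], delta_rot=[[0,0,0],[0,0,0],[0,0,0],[0,0,0],[0,0,0]])

```text
clock: 3.58
position: [0.4924, -0.2583, 0.0156]
tool_rot: [3.14, 0.001, 1.571]
force: [-4.0, 1.9, 15.0]
grip_width: 0.0481
finger_force: 49.2
```

Call:
apply_moves(linear=[[0,0,-0.15],[0,0,-0.3],[0,0,-0.5],[0,0,-0.65],[0,0,-0.65]], delta_rot=[[0,0,0],[0,0,0],[0,0,0],[0,0,0],[0,0,0]])

```text
clock: 4.0
position: [0.4932, -0.2587, 0.0823]
tool_rot: [3.138, 0.002, 1.57]
force: [1.7, -0.6, -0.3]
grip_width: 0.0481
finger_force: 53.1
```

Call:
apply_moves(linear=[[0.3,0.1,0],[0.6,0.2,0],[0.9,0.3,0],[1,0.35,0],[1,0.35,0]], delta_rot=[[0,0,0],[0,0,0],[0,0,0],[0,0,0],[0,0,0]])

```text
clock: 4.42
position: [0.5282, -0.1545, 0.079]
tool_rot: [3.141, -0.001, 1.575]
force: [0.2, 0.9, -2.2]
grip_width: 0.0482
finger_force: 53.0
```

Run:
```python
from h import *
im,D,C,st=grab('wrist','w3.png')
p=st['position'];print(p,st['tool_rot'],np.abs(st['qd']).max())
P=cloud(C,D)
m=(D>0)&(np.hypot(P[...,0]-p[0],P[...,1]-p[1])<.02);print(np.percentile(P[m][:,2]-p[2],[5,25,50,75,95]))
z=np.median(P[m][:,2]);disc(C,D,p[:2],.03,z,.003)
```

```text
[ 0.52818885 -0.15448854  0.07904909] [ 3.14114437e+00 -1.30908435e-03  1.57541959e+00] 0.05423758358820356
[-0.07910088  0.01785345  0.01868989  0.07919806  0.08528152]
outer (array([ 0.5279, -0.1534]), 0.0253) 8981.0
hole (array([ 0.5278, -0.1533]), 0.0051) 381.5
z med 0.09724630605169948
```

View pics/w3.png

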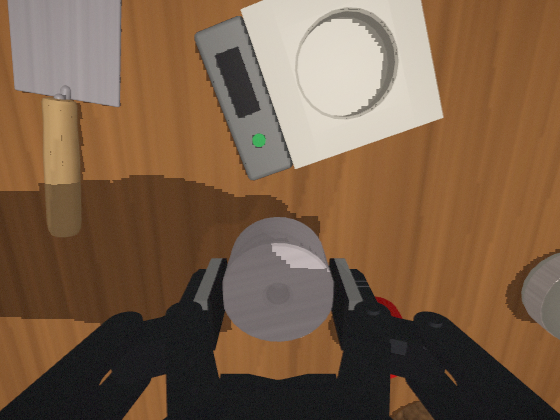

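The puck is held level, its top centred at (278,290) and 18.5 mm above the TCP. I continue to above the dock.

Call:
apply_moves(linear=[[0.25,0.1,0],[0.5,0.2,0],[0.75,0.3,0],[1,0.37,0],[1,0.37,0]], delta_rot=[[0,0,0],[0,0,0],[0,0,0],[0,0,0],[0,0,0]])

```text
clock: 4.88
position: [0.5651, -0.0538, 0.0791]
tool_rot: [3.141, -0.002, 1.575]
force: [-0.2, 1.3, -1.6]
grip_width: 0.0482
finger_force: 53.0
```

Call:
apply_moves(linear=[[0,0,0],[0,0,0],[0,0,0],[0,0,0],[0,0,0]], delta_rot=[[0,0,0],[0,0,0],[0,0,0],[0,0,0],[0,0,0]])

```text
clock: 5.3
position: [0.5638, -0.059, 0.0793]
tool_rot: [-3.141, 0.0, 1.569]
force: [0.6, -0.1, -2.1]
grip_width: 0.0481
finger_force: 53.0
```

Run:
```python
from h import *
im,D,C,st=grab('wrist');P0=[monitor.observe()['position']]
p=st['position'];print(p,st['tool_rot'],np.abs(st['qd']).max())
disc(C,D,p[:2],.033,p[2]+.0185,.003)
for n in ('side','scene'):
    im,D,C,st=grab(n);print(n,st['position']);disc(C,D,p[:2],.033,p[2]+.0185,.005)
z=np.load('w1.npz');disc((z['K'],z['r'],z['o']),z['D'],(.565,-.0545),.035,.026)
```

```text
[ 0.56378006 -0.059038    0.0792891 ] [-3.14148451e+00  2.66846059e-04  1.56940467e+00] 0.004838188325375595
outer (array([ 0.5636, -0.0575]), 0.0259) 9077.5
hole (array([ 0.5635, -0.0579]), 0.0051) 373.5
z med 0.09748208146852726
side [ 0.5638805  -0.05878857  0.07932129]
outer (array([ 0.5632, -0.0563]), 0.0266) 321.5
z med 0.09801476056854835
scene [ 0.56391544 -0.05859002  0.07931916]
outer (array([ 0.5636, -0.0647]), 0.024) 231.0
z med 0.09765102597601238
outer (array([ 0.565 , -0.0545]), 0.0346) 5020.0
hole (array([ 0.565 , -0.0545]), 0.0268) 2999.5
z med 0.025838240474055696
```

Call:
apply_moves(linear=[[0.03,0.015,0.1],[0.03,0.015,0.2],[0.03,0.015,0.3],[0.03,0.015,0.33],[0.03,0.015,0.33]], delta_rot=[[0,0,0],[0,0,0],[0,0,0],[0,0,0],[0,0,0]])

```text
clock: 5.87
position: [0.5646, -0.055, 0.0448]
tool_rot: [-3.139, -0.0, 1.571]
force: [-0.4, -0.5, -1.6]
grip_width: 0.0484
finger_force: 53.0
```

Run:
```python
from h import *
im,D,C,st=grab('wrist','w4.png')
p=st['position'];print(p,st['tool_rot'],np.abs(st['qd']).max())
disc(C,D,p[:2],.033,p[2]+.0185,.003)
im,D,C,st=grab('side','d4.png');im2=cv2.imread('pics/w4.png')
c=cv2.resize(cv2.imread('pics/d4.png')[150:250,220:353],(399,300),interpolation=2)
cv2.imwrite('pics/c4.png',np.hstack([cv2.resize(im2,(400,300)),c]))
```

```text
[ 0.56463562 -0.05497424  0.04476314] [-3.13920785e+00 -5.79515062e-06  1.57084170e+00] 0.026670744488095043
outer (array([ 0.5644, -0.0535]), 0.0258) 9056.5
hole (array([ 0.5643, -0.0538]), 0.0051) 374.0
z med 0.06296062465027386
```

View pics/c4.png

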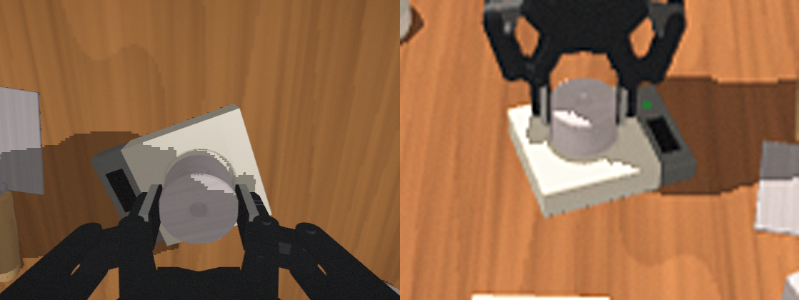

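The puck hovers concentric over the recess (wrist view about (198,208) in the crop; the rim is visible evenly behind it). I lower it gently.

Call:
apply_moves(linear=[[-0.005,0.005,0.03],[-0.005,0.005,0.06],[-0.005,0.005,0.09],[-0.005,0.005,0.12],[-0.005,0.005,0.12]], delta_rot=[[0,0,0],[0,0,0],[0,0,0],[0,0,0],[0,0,0]])

```text
clock: 6.38
position: [0.5657, -0.0555, 0.0337]
tool_rot: [-3.141, -0.0, 1.571]
force: [-0.0, 0.1, -2.5]
grip_width: 0.0486
finger_force: 53.0
```

Call:
apply_moves(linear=[[0,0,0.02],[0,0,0.035],[0,0,0.05],[0,0,0.06],[0,0,0.06]], delta_rot=[[0,0,0],[0,0,0],[0,0,0],[0,0,0],[0,0,0]])

```text
clock: 6.8
position: [0.5659, -0.0555, 0.0281]
tool_rot: [-3.141, 0.0, 1.571]
force: [-0.0, 0.4, -2.6]
grip_width: 0.0479
finger_force: 53.0
```

Call:
apply_moves(linear=[[0,0,0.005],[0,0,0.01],[0,0,0.012],[0,0,0.012],[0,0,0.012]], delta_rot=[[0,0,0],[0,0,0],[0,0,0],[0,0,0],[0,0,0]])

```text
clock: 7.22
position: [0.566, -0.0555, 0.0276]
tool_rot: [3.141, -0.0, 1.571]
force: [-4.0, -0.1, 10.2]
grip_width: 0.048
finger_force: 54.1
```

Contact comes at the predicted height, with about 10 N up. I release and rise.

Call:
apply_moves(linear=[[0,0,0],[0,0,0],[0,0,0],[0,0,0],[0,0,0]], delta_rot=[[0,0,0],[0,0,0],[0,0,0],[0,0,0],[0,0,0]], gripper=1)

```text
clock: 7.63
position: [0.566, -0.0555, 0.0271]
tool_rot: [-3.142, 0.0, 1.571]
force: [0.2, 0.3, -0.4]
grip_width: 0.0856
finger_force: 0.0
```

Call:
apply_moves(linear=[[0,0,-0.1],[0,0,-0.3],[0,0,-0.6],[0,0,-0.9],[0,0,-1]], delta_rot=[[0,0,0],[0,0,0],[0,0,0],[0,0,0],[0,0,0]])

```text
clock: 8.05
position: [0.5675, -0.0557, 0.1316]
tool_rot: [3.137, 0.0, 1.57]
force: [0.4, 0.4, 0.3]
grip_width: 0.0857
finger_force: 0.0
```

Call:
apply_moves(linear=[[0,0,-0.1],[0,0,-0.1],[0,0,-0.1],[0,0,-0.1],[0,0,-0.1]], delta_rot=[[0,0,0],[0,0,0],[0,0,0],[0,0,0],[0,0,0]])

```text
clock: 8.47
position: [0.5654, -0.0555, 0.136]
tool_rot: [-3.14, 0.0, 1.571]
force: [-0.3, 0.2, -1.0]
grip_width: 0.0853
finger_force: 0.0
```

Run:
```python
from h import *
im,D,C,st=grab('wrist','w5.png')
p=st['position'];print(p,st['tool_rot'],np.abs(st['qd']).max())
disc(C,D,(.565,-.055),.033,.046,.003)
disc(C,D,(.565,-.055),.035,.026,.003)
for n in ('side','scene'):
    im,D,C,st=grab(n);print(n);disc(C,D,(.565,-.055),.033,.046,.004)
```

```text
[ 0.56538804 -0.05548115  0.13595362] [-3.13969331e+00  1.09090341e-05  1.57085325e+00] 0.0030337426630059955
outer (array([ 0.5656, -0.0554]), 0.0246) 3191.5
hole (array([ 0.5656, -0.0552]), 0.0054) 153.0
z med 0.04588659387747057
outer (array([ 0.5651, -0.056 ]), 0.0323) 1580.5
z med 0.025881224761342025
side
outer (array([ 0.5658, -0.0544]), 0.0248) 279.0
z med 0.04660878244162203
scene
outer (array([ 0.5694, -0.0572]), 0.0251) 339.0
z med 0.04596557777260196
```

The puck is seated: top z 0.046 as expected, centre (0.5656,-0.0554). Next I move to the yellow probe.

Call:
apply_moves(linear=[[0.3,-0.1,0],[0.6,-0.2,0],[0.9,-0.3,0],[1,-0.33,0],[1,-0.33,0]], delta_rot=[[0,0,0],[0,0,0],[0,0,0],[0,0,0],[0,0,0]], gripper=0.1)

```text
clock: 9.03
position: [0.5322, 0.0476, 0.1369]
tool_rot: [-3.141, -0.001, 1.575]
force: [0.3, 0.6, 0.3]
grip_width: 0.0468
finger_force: 0.0
```

Call:
apply_moves(linear=[[0.3,-0.1,0],[0.6,-0.2,0],[0.9,-0.3,0],[1,-0.33,0],[1,-0.33,0]], delta_rot=[[0,0,0],[0,0,0],[0,0,0],[0,0,0],[0,0,0]])

```text
clock: 9.45
position: [0.4995, 0.1466, 0.1369]
tool_rot: [-3.141, -0.001, 1.574]
force: [0.3, 0.8, 1.2]
grip_width: 0.0472
finger_force: 0.0
```

Call:
apply_moves(linear=[[0.3,-0.1,0],[0.6,-0.2,0],[0.9,-0.3,0],[1,-0.33,0],[1,-0.33,0]], delta_rot=[[0,0,0],[0,0,0],[0,0,0],[0,0,0],[0,0,0]])

```text
clock: 9.87
position: [0.4668, 0.246, 0.1369]
tool_rot: [-3.141, -0.0, 1.573]
force: [-0.0, -0.5, -0.6]
grip_width: 0.047
finger_force: 0.0
```

Call:
apply_moves(linear=[[0.3,-0.1,-0.1],[0.6,-0.2,-0.2],[0.9,-0.3,-0.2],[1,-0.33,-0.2],[1,-0.33,-0.2]], delta_rot=[[0,0,0],[0,0,0],[0,0,0],[0,0,0],[0,0,0]])

```text
clock: 10.28
position: [0.4341, 0.3455, 0.1569]
tool_rot: [3.142, -0.0, 1.573]
force: [1.1, 0.1, 0.1]
grip_width: 0.0467
finger_force: 0.0
```

Call:
apply_moves(linear=[[0,0,0],[0,0,0],[0,0,0],[0,0,0],[0,0,0]], delta_rot=[[0,0,0],[0,0,0],[0,0,0],[0,0,0],[0,0,0]])

```text
clock: 10.7
position: [0.4345, 0.3436, 0.1571]
tool_rot: [3.142, 0.0, 1.57]
force: [-0.6, 0.3, -0.2]
grip_width: 0.047
finger_force: 0.0
```

Run:
```python
from h import *
im,D,C,st=grab('wrist','w6.png')
p=st['position'];print(p,st['tool_rot'],np.abs(st['qd']).max())
disc(C,D,(.4325,.347),.025,.074,.004)
h=cv2.cvtColor(im,cv2.COLOR_RGB2HSV).astype(int);m=(abs(h[...,0]-27)<8)&(h[...,1]>120)&(h[...,2]>60);P=cloud(C,D)
print(m.sum(),np.median(P[m],0))
```

```text
[0.4344615  0.34364452 0.15709883] [3.14157901e+00 2.38275684e-04 1.56957093e+00] 0.008684753594957566
outer (array([0.4316, 0.3478]), 0.0105) 626.5
z med 0.07396983664957857
750 [0.4321119  0.35232037 0.07342618]
```

View pics/w6.png

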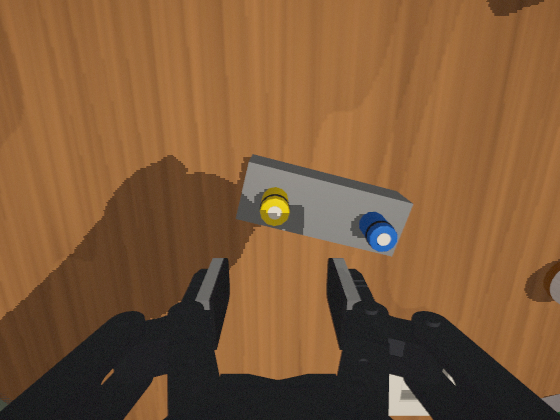

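The yellow head shows at (275,210) in the wrist view and measures (0.4316,0.3478), z 0.074, r 10.5 mm. The blue head at (382,238) is clear of the fingers. I descend.

Call:
apply_moves(linear=[[0.04,-0.03,0.1],[0.04,-0.03,0.25],[0.04,-0.03,0.4],[0.04,-0.03,0.6],[0.04,-0.03,0.6]], delta_rot=[[0,0,0],[0,0,0],[0,0,0],[0,0,0],[0,0,0]])

```text
clock: 11.17
position: [0.4293, 0.3476, 0.0936]
tool_rot: [-3.138, 0.003, 1.571]
force: [-1.5, -0.9, -1.4]
grip_width: 0.047
finger_force: 0.0
```

Call:
apply_moves(linear=[[0,0,0],[0,0,0],[0,0,0],[0,0,0],[0,0,0]], delta_rot=[[0,0,0],[0,0,0],[0,0,0],[0,0,0],[0,0,0]])

```text
clock: 11.58
position: [0.4313, 0.3487, 0.0978]
tool_rot: [3.141, -0.001, 1.571]
force: [-0.4, -0.1, -0.1]
grip_width: 0.0469
finger_force: 0.0
```

Run:
```python
from h import *
im,D,C,st=grab('wrist')
p=st['position'];print(p,st['tool_rot'],np.abs(st['qd']).max())
disc(C,D,(.4316,.348),.02,.074,.004)
```

```text
[0.43127248 0.34871985 0.09779414] [ 3.14079128e+00 -7.54426231e-04  1.57070372e+00] 0.0033839137949492597
outer (array([0.4317, 0.3481]), 0.0107) 1044.5
z med 0.07394703490910007
```

Call:
apply_moves(linear=[[-0.005,0.005,0.1],[-0.005,0.005,0.25],[-0.005,0.005,0.4],[-0.005,0.005,0.48],[-0.005,0.005,0.48]], delta_rot=[[0,0,0],[0,0,0],[0,0,0],[0,0,0],[0,0,0]])

```text
clock: 12.05
position: [0.4307, 0.3473, 0.0472]
tool_rot: [-3.14, 0.002, 1.571]
force: [0.1, -0.9, -0.5]
grip_width: 0.047
finger_force: 0.0
```

Call:
apply_moves(linear=[[0,0,0],[0,0,0],[0,0,0],[0,0,0],[0,0,0]], delta_rot=[[0,0,0],[0,0,0],[0,0,0],[0,0,0],[0,0,0]], gripper=-1, force=30)

```text
clock: 12.47
position: [0.4318, 0.3482, 0.0497]
tool_rot: [3.141, -0.001, 1.571]
force: [-1.2, -1.9, 6.0]
grip_width: 0.0211
finger_force: 29.8
```

Call:
apply_moves(linear=[[0,0,0],[0,0,0],[0,0,0],[0,0,0],[0,0,0]], delta_rot=[[0,0,0],[0,0,0],[0,0,0],[0,0,0],[0,0,0]])

```text
clock: 12.88
position: [0.4318, 0.3483, 0.0497]
tool_rot: [3.141, -0.001, 1.571]
force: [-1.2, -0.4, 9.1]
grip_width: 0.021
finger_force: 29.9
```

Call:
apply_moves(linear=[[0,0,-0.1],[0,0,-0.25],[0,0,-0.4],[0,0,-0.6],[0,0,-0.8]], delta_rot=[[0,0,0],[0,0,0],[0,0,0],[0,0,0],[0,0,0]])

```text
clock: 13.3
position: [0.4313, 0.3478, 0.1305]
tool_rot: [-3.141, 0.0, 1.571]
force: [0.2, 1.2, -0.1]
grip_width: 0.0207
finger_force: 29.4
```

Call:
apply_moves(linear=[[0,0,0],[0,0,0],[0,0,0],[0,0,0],[0,0,0]], delta_rot=[[0,0,0],[0,0,0],[0,0,0],[0,0,0],[0,0,0]])

```text
clock: 13.72
position: [0.4312, 0.3477, 0.1285]
tool_rot: [-3.141, 0.001, 1.571]
force: [-0.1, 0.0, -0.2]
grip_width: 0.0209
finger_force: 29.5
```

```bash
cat > hand.py <<'E'
from h import *
im,D,C,st=grab('wrist','w7.png')
p=st['position'];print(p,st['tool_rot'],np.abs(st['qd']).max())
P=cloud(C,D);m=(D>0)&(np.hypot(P[...,0]-p[0],P[...,1]-p[1])<.009)&(P[...,2]>p[2]+.005);z=np.percentile(P[m][:,2],80);print('top above tcp',z-p[2])
disc(C,D,p[:2],.0125,z,.002)
# shaft axis in side & scene: steel pixels in the band below the head
for n in ('side','scene'):
    im,D,C,st=grab(n,n[:2]+'7.png');K,r,o=C;Q=cloud(C,D)
    for lo,hi in ((-.036,-.028),(-.026,-.019),(-.018,-.012),(0.002,.018)):
        s=(D>0)&(np.hypot(Q[...,0]-p[0],Q[...,1]-p[1])<.016)&(Q[...,2]-p[2]>lo)&(Q[...,2]-p[2]<hi)
        if s.any():print(n,lo,(Q[s]-p).mean(0).round(4),s.sum())
E
python3 hand.py
python3 - <<'E'
import cv2,numpy as np
from h import *
st=monitor.observe();o=[]
for n in ('side','scene'):
    K,r,t=cam(n);q=K@(r.T@(np.array(st['position'])-t));u,v=(q[:2]/q[2]).astype(int)
    a=cv2.imread(f'pics/{n[:2]}7.png');u=max(u,50);v=max(v,50);o.append(cv2.resize(a[v-50:v+50,u-50:u+50],(400,400),interpolation=2)[:400,:400])
    print(o[-1].shape)
cv2.imwrite('pics/c7.png',np.hstack(o))
E
```

```text
[0.43121473 0.34771549 0.12846356] [-3.14073017e+00  8.27196621e-04  1.57081310e+00] 0.002090596567440443
top above tcp 0.024834929027089198
outer (array([0.4308, 0.3478]), 0.0105) 1675.0
z med 0.15269404688572008
side -0.036 [ 0.001   0.0015 -0.0311] 10
side -0.026 [ 0.0007  0.0022 -0.0252] 2
side 0.002 [-0.0021  0.0082  0.0102] 74
scene -0.036 [ 0.0036 -0.0027 -0.0315] 7
scene -0.026 [ 0.0026 -0.0029 -0.0229] 7
scene -0.018 [ 0.0034 -0.0037 -0.016 ] 8
scene 0.002 [ 0.0006 -0.01    0.0102] 46
(400, 400, 3)
(400, 400, 3)
```

View pics/c7.png

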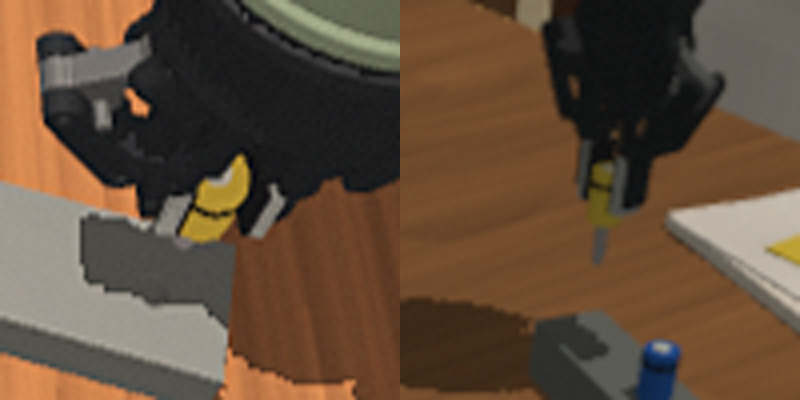

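The probe is held upright in the grip, its shaft clear of the rack, and the blue probe has not moved. I return to the dock.

Call:
apply_moves(linear=[[-0.25,0.08,0],[-0.5,0.17,0],[-0.75,0.25,0],[-1,0.33,0],[-1,0.33,0]], delta_rot=[[0,0,0],[0,0,0],[0,0,0],[0,0,0],[0,0,0]])

```text
clock: 14.28
position: [0.466, 0.2428, 0.1289]
tool_rot: [3.142, 0.002, 1.565]
force: [-0.0, -1.4, -0.4]
grip_width: 0.0213
finger_force: 29.5
```

Call:
apply_moves(linear=[[-0.25,0.08,0],[-0.5,0.17,0],[-0.75,0.25,0],[-1,0.33,0],[-1,0.33,0]], delta_rot=[[0,0,0],[0,0,0],[0,0,0],[0,0,0],[0,0,0]])

```text
clock: 14.7
position: [0.4988, 0.1429, 0.129]
tool_rot: [3.141, 0.002, 1.565]
force: [0.3, -0.7, -0.8]
grip_width: 0.0209
finger_force: 29.5
```

Call:
apply_moves(linear=[[-0.25,0.08,0],[-0.5,0.17,0],[-0.75,0.25,0],[-1,0.33,0],[-1,0.33,0]], delta_rot=[[0,0,0],[0,0,0],[0,0,0],[0,0,0],[0,0,0]])

```text
clock: 15.12
position: [0.5316, 0.043, 0.129]
tool_rot: [3.141, 0.002, 1.565]
force: [-0.3, -1.4, -0.6]
grip_width: 0.0213
finger_force: 29.5
```

Call:
apply_moves(linear=[[-0.25,0.08,0],[-0.5,0.17,0],[-0.75,0.25,0],[-1,0.35,0],[-1,0.35,0]], delta_rot=[[0,0,0],[0,0,0],[0,0,0],[0,0,0],[0,0,0]])

```text
clock: 15.53
position: [0.5666, -0.0571, 0.129]
tool_rot: [3.141, 0.002, 1.565]
force: [-0.4, 0.0, -0.2]
grip_width: 0.0208
finger_force: 29.5
```

Call:
apply_moves(linear=[[0,0,0],[0,0,0],[0,0,0],[0,0,0],[0,0,0]], delta_rot=[[0,0,0],[0,0,0],[0,0,0],[0,0,0],[0,0,0]])

```text
clock: 15.95
position: [0.5654, -0.0512, 0.1291]
tool_rot: [-3.142, -0.0, 1.572]
force: [0.7, 0.0, -0.3]
grip_width: 0.0212
finger_force: 29.5
```

```bash
python3 hand.py
python3 - <<'E'
from h import *
im,D,C,st=grab('wrist');disc(C,D,(.565,-.055),.033,.046,.003)
E
```

```text
[ 0.56541337 -0.05115323  0.12914254] [-3.14156369e+00 -1.75206383e-04  1.57189378e+00] 0.00359994755498299
top above tcp 0.024840496384683886
outer (array([ 0.5649, -0.0511]), 0.0105) 1666.0
z med 0.1533815917100736
side -0.036 [ 0.0005  0.0006 -0.0313] 10
side -0.026 [ 0.0004  0.0009 -0.023 ] 12
side -0.018 [-0.0004  0.0017 -0.0167] 3
side 0.002 [-0.0004  0.0066  0.0099] 73
scene -0.036 [ 0.0031 -0.0024 -0.0315] 17
scene -0.026 [ 0.0029 -0.0032 -0.0229] 13
scene -0.018 [ 0.004  -0.0037 -0.0165] 6
scene 0.002 [ 0.002  -0.0109  0.0107] 49
outer (array([ 0.5656, -0.0543]), 0.0239) 3143.5
hole (array([ 0.5655, -0.055 ]), 0.0053) 155.0
z med 0.04589282610752991
```

Call:
apply_moves(linear=[[-0.04,0.007,0.1],[-0.04,0.007,0.2],[-0.04,0.007,0.3],[-0.04,0.007,0.37],[-0.04,0.007,0.37]], delta_rot=[[0,0,0],[0,0,0],[0,0,0],[0,0,0],[0,0,0]])

```text
clock: 16.57
position: [0.5651, -0.0559, 0.0899]
tool_rot: [-3.139, -0.0, 1.571]
force: [-0.7, -0.4, -0.3]
grip_width: 0.021
finger_force: 29.5
```

Call:
apply_moves(linear=[[0,0,0],[0,0,0],[0,0,0],[0,0,0],[0,0,0]], delta_rot=[[0,0,0],[0,0,0],[0,0,0],[0,0,0],[0,0,0]])

```text
clock: 16.98
position: [0.5663, -0.056, 0.0924]
tool_rot: [3.141, 0.0, 1.571]
force: [0.4, 0.2, -0.2]
grip_width: 0.0211
finger_force: 29.5
```

```bash
python3 hand.py
python3 - <<'E'
from h import *
p=monitor.observe()['position'];o=[]
for n in ('side','scene'):
    K,r,t=cam(n);q=K@(r.T@(np.array([p[0],p[1],.06])-t));u,v=(q[:2]/q[2]).astype(int)
    a=cv2.imread(f'pics/{n[:2]}7.png');o.append(cv2.resize(a[v-30:v+30,u-30:u+30],(400,400),interpolation=2));print(n,u-30,v-30)
cv2.imwrite('pics/c8.png',np.hstack(o))
E
```

```text
[ 0.56634361 -0.05603478  0.0924248 ] [3.14109286e+00 2.76700227e-05 1.57069794e+00] 0.0014727485954427674
top above tcp 0.024837148735034884
outer (array([ 0.566 , -0.0559]), 0.0106) 1685.5
z med 0.1166566876879495
side -0.036 [-0.0002  0.0006 -0.0318] 9
side -0.026 [-0.0007  0.0013 -0.0227] 7
side -0.018 [-0.0001  0.0021 -0.0167] 6
side 0.002 [0.0005 0.0075 0.0098] 59
scene -0.036 [ 0.0032 -0.0028 -0.0315] 13
scene -0.026 [ 0.0033 -0.0029 -0.023 ] 11
scene -0.018 [ 0.0035 -0.0027 -0.0165] 5
scene 0.002 [ 0.0013 -0.0103  0.0108] 45
side 250 154
scene 216 200
```

View pics/c8.png

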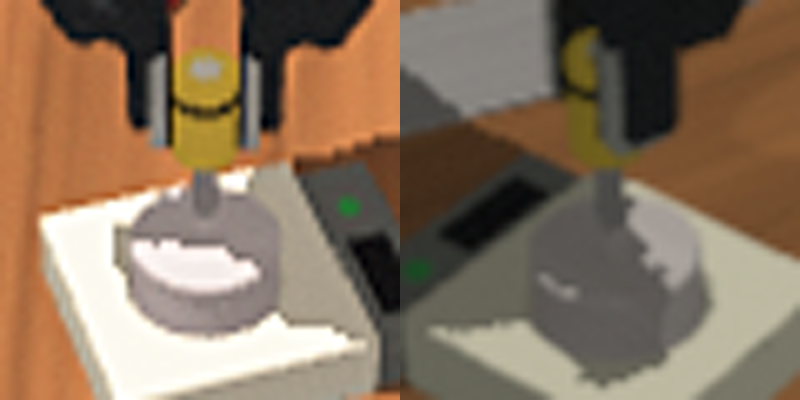

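Crop: the shaft is centred on the puck in the side view. In the scene view it is about 1 mm left of centre, which agrees with the wrist reading. I nudge +0.8 mm in y and insert.

Call:
apply_moves(linear=[[0.008,-0.004,0.02],[0.008,-0.004,0.05],[0.008,-0.004,0.08],[0.008,-0.004,0.12],[0.008,-0.004,0.15]], delta_rot=[[0,0,0],[0,0,0],[0,0,0],[0,0,0],[0,0,0]])

```text
clock: 17.55
position: [0.5656, -0.0552, 0.0765]
tool_rot: [-3.141, 0.0, 1.571]
force: [-0.4, -0.3, -0.1]
grip_width: 0.0209
finger_force: 29.5
```

Call:
apply_moves(linear=[[0,0,0.04],[0,0,0.08],[0,0,0.12],[0,0,0.15],[0,0,0.15]], delta_rot=[[0,0,0],[0,0,0],[0,0,0],[0,0,0],[0,0,0]])

```text
clock: 17.97
position: [0.5654, -0.0552, 0.0614]
tool_rot: [-3.141, -0.0, 1.571]
force: [-0.2, -0.3, -0.7]
grip_width: 0.0208
finger_force: 29.5
```

Call:
apply_moves(linear=[[0,0,0.02],[0,0,0.03],[0,0,0.04],[0,0,0.05],[0,0,0.055]], delta_rot=[[0,0,0],[0,0,0],[0,0,0],[0,0,0],[0,0,0]])

```text
clock: 18.38
position: [0.5658, -0.0552, 0.0565]
tool_rot: [3.142, -0.0, 1.571]
force: [0.8, -0.0, 0.1]
grip_width: 0.0209
finger_force: 29.5
```

Call:
apply_moves(linear=[[0,0,0.005],[0,0,0.01],[0,0,0.012],[0,0,0.012],[0,0,0.012]], delta_rot=[[0,0,0],[0,0,0],[0,0,0],[0,0,0],[0,0,0]])

```text
clock: 18.8
position: [0.5659, -0.0552, 0.0557]
tool_rot: [3.141, -0.0, 1.571]
force: [-0.8, 0.0, 6.3]
grip_width: 0.0211
finger_force: 30.2
```

The head is down (6 N up, at the predicted height). I open and rise.

Call:
apply_moves(linear=[[0,0,0],[0,0,0],[0,0,0],[0,0,0],[0,0,0]], delta_rot=[[0,0,0],[0,0,0],[0,0,0],[0,0,0],[0,0,0]], gripper=0.3)

```text
clock: 19.22
position: [0.5658, -0.0553, 0.0554]
tool_rot: [-3.142, 0.0, 1.571]
force: [0.4, -0.9, -0.1]
grip_width: 0.0557
finger_force: 0.0
```

Call:
apply_moves(linear=[[0,0,-0.1],[0,0,-0.3],[0,0,-0.6],[0,0,-0.9],[0,0,-1]], delta_rot=[[0,0,0],[0,0,0],[0,0,0],[0,0,0],[0,0,0]])

```text
clock: 19.63
position: [0.5673, -0.0554, 0.1599]
tool_rot: [3.137, 0.0, 1.571]
force: [1.3, 0.3, 0.4]
grip_width: 0.0553
finger_force: 0.0
```

Call:
apply_moves(linear=[[0,0,-0.1],[0,0,-0.1],[0,0,-0.1],[0,0,-0.1],[0,0,-0.1]], delta_rot=[[0,0,0],[0,0,0],[0,0,0],[0,0,0],[0,0,0]])

```text
clock: 20.05
position: [0.5652, -0.0552, 0.1642]
tool_rot: [-3.14, -0.0, 1.571]
force: [0.8, 0.3, -0.6]
grip_width: 0.0557
finger_force: 0.0
```

Run:
```python
from h import *
im,D,C,st=grab('wrist');print(st['position'],st['force'])
disc(C,D,(.5656,-.055),.02,.080,.003)
disc(C,D,(.5656,-.055),.033,.046,.003)
```

```text
[ 0.56522435 -0.05515694  0.16424863] [ 0.7848189   0.25951056 -0.63598055]
outer (array([ 0.5655, -0.0557]), 0.0105) 602.0
z med 0.07996072278057038
outer (array([ 0.5655, -0.0553]), 0.0217) 1657.0
z med 0.045893904020640114
```

The head top is at z 0.080 and the puck top at 0.046: fully home.

```bash
python3 -c "
from workcell import workorder;print(workorder.job_done())"
```

```text
the job is handed in; nothing more can be done
None
```

The puck sits flat in the round dock, the yellow probe is fully home in its hole, and the job is handed in (the hand-in call gave no verdict).

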